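Set the work light's sliding arm to its mark and lock it

TASK

Set the work light to its length mark: flip the cam lever on the black collar open to free the sliding tube, then slide the tube along the rod, lever still open, until the collar's end edge lies on the black band round the rod. Holding the tube there, pinch the cam lever fully shut between the fingers against the thumb plate on the other side of the collar, one finger on the plate and one on the lever throughout, and finish still squeezing plate and lever together with the collar on the band. Leave the jar, rasp, tyre lever and valve core tool where they are.

Things in the scene. Friction and masses are not known exactly. Their poses are not given: they have to be found in the camera images.
- stand: Fixed lamp stand. Origin on the tiles; a round rod (16 mm diameter) runs along its y, 60 mm above the origin, y = -160 to +160 mm. Foot (90 x 80 mm) and grey post (34 x 36 mm, 84 mm high) centred at y = -175 mm. Its x is level, square to the rod; the cam lever is on the -x side (facing the robot), the thumb plate on the +x side. z up.
- mark: The length mark: a black band 6 mm wide, flush round the bare part of the rod between the post and the collar. Origin at its centre on the rod axis, axes parallel to the stand's. Nothing can touch or move it; the collar slides over it freely.
- tube (a joint): Slide of the tube along the stand's +y (m); smaller = nearer the post. 0 puts the collar centre at y = 0 in the stand frame; range -0.065 to +0.09. With the lever open it slides with about 2 N of friction and stays where left; with the lever shut a brake shoe on the rod holds it against about 15 N (it lets go at about 0.3 rad of lever opening).
- collar_edge (a point): Centre, on the rod axis, of the collar's end face towards the post (the edge to be set on the mark). Axes as the stand's. The black collar is a block 26 mm (x) by 50 mm (y) by 32 mm (z) centred on the rod axis, reaching 50 mm in +y from this point.
- tube_grip (a point): Point on the axis of the bare sliding tube (22 mm diameter, along y), 120 mm in +y from collar_edge, free to be gripped across from above. From this point the bare tube runs 70 mm in -y to the collar and 67 mm in +y to the yellow work light (60 x 55 x 48 mm), which is fixed on its end.
- plate: Steel thumb plate lying flat on the collar's +x side. Origin at the collar centre on the rod axis, axes as the stand's. Its outer face lies at x = +18 mm, from y = -17 to +27 mm and z = -16 to +16 mm from this origin. It gives up to 1 mm under the finger.
- cam (a joint): Cam lever angle (rad): 0 shut (lever lies along the tube, +y), 0.65 wide open (tip swung out towards -x). It turns about a vertical pin at x = -19, y = -15 mm from the collar centre with 0.12 N m of friction and stays where left; no spring.
- paddle: The lever: flat steel bar 6 mm thick, 26 mm high (z = -13 to +13 mm), reaching from 6 mm behind its pin to 76 mm beyond it. Origin at the pin, at rod-axis height; its y axis points along the lever to the tip, z up. Shut, its outer face lies 22 mm to -x of the rod axis. An upright round peg stands on it 68 mm from the pin, see peg_top.
- peg_top (a point): Centre of the top of the lever's upright finger peg, 12 mm diameter, standing 38 mm above the lever's upper edge and 40 mm above the top of the tube; pinch it from above to swing the lever.
- jar: Glass jar of brass valve caps, steel lid, 50 mm diameter, 76 mm high; origin under its centre. Leave alone.
- rasp: Black plastic rasp lying flat, 24 x 150 x 14 mm, long along its y; origin under its centre. Leave alone.
- tyre_lever: Green plastic tyre lever lying flat, 18 x 127 x 10 mm, long along its y; origin under its centre. Leave alone.
- core_tool: Stainless valve core tool lying flat, about 75 mm long, 16 mm thick, cross bar 30 mm; origin under its middle. Leave alone.

How it is judged:
On the way, in this order (a step that is already met when the one before it is completed fails the run):
1. the cam lever is flipped open (over 0.48 rad) (value of joint cam above 0.48 rad), for 0.1 s.
2. the collar edge is on the band (within 6 mm) with the lever still open (value of joint cam above 0.4 rad and y of collar_edge in the frame of mark between -0.006 and 0.006 m), for 0.2 s.
3. the lever is on its way shut (0.1 to 0.4 rad), a finger on plate and lever, the collar edge within 7 mm of the band (value of joint cam between 0.1 and 0.4 rad and contact force between the fingers and plate above 0.5 N and contact force between the fingers and paddle above 0.5 N and y of collar_edge in the frame of mark between -0.007 and 0.007 m), for 0.04 s.
At the end, for the whole second after the job is handed in: The lever is shut (under 0.08 rad), the collar's edge is within 6 mm of the band's centre, the tube is still, and the fingers still squeeze both the thumb plate and the lever (over 2 N each) (value of joint cam below 0.08 rad and y of collar_edge in the frame of mark between -0.006 and 0.006 m and contact force between the fingers and plate above 2 N and contact force between the fingers and paddle above 2 N and velocity of joint tube between -0.01 and 0.01 m/s); the arm keeps its last pose, push and grip.
It fails at once if the jar, rasp, tyre lever or core tool is shifted by more than 25 mm (distance of any of jar, rasp, tyre_lever, core_tool from where it was at the start of the episode above 0.025 m).
It fails at once if the jar is tipped over (angle between jar's own z axis and vertical above 0.5 rad).
It also fails if it takes over 67 s, if anything falls off the work surface, if the arm or the gripper's body presses on something with over 40 N, if the wrist force passes 120 N, or if a joint passes its speed limit or range.

ROBOT

A 6-joint arm with a two-finger parallel gripper is mounted at the origin on the work surface. World frame = base frame: x ahead of the robot, y to its left, z up, the work surface at z = 0. Lengths are in m, angles in rad, forces in N, time in s.
With the tool pointing down it reaches from about 0.25 to 0.8 m from the base axis. Payload 8.5 kg.
Tool frame: the origin (TCP) lies midway between the tips of the shut fingers; the grasp point (between the pads) lies robot.grip_depth behind it (robot.grip_depth is the distance from the TCP to the grasp point, in m); z points along the fingers, y is the line along which they close (so a half turn about z gives the same grasp; the last joint's range is limited). The gripper opens to 85 mm and grips with 20 to 120 N. Pads are 22 mm wide; open, the fingers measure 114 mm over their backs; the gripper's body (76 mm by 85 mm) begins 54 mm behind the grasp point. The pads swing forward as they close: fully open they stand 13 mm farther back than shut.
Start: joints at [1.119, 0.238, -0.013, 1.319, 0, 1.571], TCP at [0.229, 0.472, 0.231] pointing down, gripper open.
Joint ranges: [-2.66, 2.66], [-1.03, 1.9], [-1.14, 1.46], [-1.82, 2.27], [-1.45, 1.34], [-3.14, 3.14]. Speed limits (rad/s): [2.22, 2.22, 2.79, 3.14, 3.14, 3.14].

INTERFACE

Orientations are given as a unit quaternion [w, x, y, z].
In Python, from cell import robot gives the robot as it stands.
- The arm moves only by the tool servo_tool, never from a script. Its argument "motion" is a list of rows, each an object of numbers: "grip": the finger opening in mm, from 0 to 85.4; "tx", "ty", "tz": the shift along the tool's x, y, z in mm; "roll": the turn about the tool's z in degrees. A call has 1 to 20 rows; each row shifts and turns the commanded pose from where the row before left it, along the tool's axes as they then stand; what a row does not reach is not made up. A row lasts 1/10 s, in which the tool goes at most 50 mm and 8.59 degrees, less where a joint would pass 70% of its speed; a pose out of reach is approached as far as the arm can. A call is refused whole if a number of a shift passes 50 or a number of a turn 8.59, either way. A call with a gripper value outside its range is refused whole. The fingers move at their own pace and stop on an object; the grip force is fixed at half the most. Time passes only in rows, so rows that do not move let the fingers close. It gives the time, the measured TCP pose, the force, the opening and the grip force at its end, in the units of the state.
- robot.read_state(): the state, without advancing time (a new reading comes with each control period).
- robot.snapshot(name): name is "side" or "top"; returns (picture, depth): 400x640x3 uint8, blue, green, red; 400x640 float32, m along the optical axis (not along the pixel's ray), 0 where there is no reading.
- robot.camera_model(name): a dict with "fx", "fy", "cx", "cy" (pixels), "rvec" (rotation vector, rad) and "tvec" (3), from world to camera coordinates, as OpenCV has them. Camera axes: x right, y down, z forward; pixel columns grow to the right and rows downward; lengths in m; the calibration is good to about 2 mm. A picture is of the moment at which its call begins. camera_model takes no time and is no camera call.
- robot.sign_off(): hands the job in; it is judged then, once.
The state is a dict: "t": time; "joint_pos": joint angles; "joint_velocities": joint speeds; "tau": joint torques, N m; "eef_pos": TCP position; "ee_rot": TCP orientation; "ft_force": force on the tool from outside, world axes, zero at the start; "torque": the same for the moment, N m; "grip_width": finger opening in m; "grip_force": force on a finger pad.
Only numpy, scipy, OpenCV 4.12 (cv2) and the standard library are available. Lean on these libraries where they do the work, as an engineer would, in place of code of your own. Each camera call takes 0.05 s, during which the arm holds its last target. There are 200 camera calls.

## Working session

There is one attempt and no reset: what is moved stays moved. The work goes in short steps, Python scripts to look and compute and a tool call to move; the robot and the scene stay as the last step left them, time stands still between calls to the robot, and variables do not carry over. Pictures are saved under pics/ and viewed, at most 10 in all, crops included, and the job is handed in when it is done.

Besides the shell and the picture viewer there is one more tool, called after "Request:" as name(argument=value, ...) on one line, values as JSON. servo_tool: Moves the arm, as the interface text tells. Its arguments: {"type":"object","properties":{"motion":{"type":"array"}},"required":["motion"]}

```bash
mkdir -p pics; cat > h.py <<'E'
import numpy as np, cv2
from cell import robot
def snap(n,f):
    p,d=robot.snapshot(n); cv2.imwrite('pics/'+f+'.png',p); np.save('pics/'+f+'.npy',d); return p,d
def cam(n):
    m=robot.camera_model(n); K=np.array([[m['fx'],0,m['cx']],[0,m['fy'],m['cy']],[0,0,1.]])
    R=cv2.Rodrigues(np.array(m['rvec'],float))[0]; return K,R,np.array(m['tvec'],float).ravel()
def ray(n,u,v,z):
    K,R,t=cam(n); c=-R.T@t; d=R.T@np.linalg.inv(K)@np.array([u,v,1.]); return c+d*(z-c[2])/d[2]
def pt(n,u,v,dep):
    K,R,t=cam(n); return R.T@(np.linalg.inv(K)@np.array([u,v,1.])*dep-t)
def cloud(n,d):
    K,R,t=cam(n); v,u=np.mgrid[:d.shape[0],:d.shape[1]]
    P=np.stack([(u-K[0,2])/K[0,0]*d,(v-K[1,2])/K[1,1]*d,d],-1); return (P-t)@R
E
python3 - <<'E'
from h import *
for n in('top','side'):
    snap(n,n+'0'); K,R,t=cam(n); print(n,-R.T@t,R[2])
s=robot.read_state(); print(s['t'],s['eef_pos'],s['ee_rot'],robot.grip_depth)
E
```

```text
top [ 0.42512288 -0.01916785  0.98097427] [ 0.13035929  0.03527102 -0.99083925]
side [ 0.49847416 -0.76173079  0.75488221] [ 0.03738719  0.75833235 -0.65079509]
0.1 [0.22905036 0.47200189 0.23072655] [-1.47632034e-04  2.23993551e-01  9.74590413e-01 -6.27767402e-04] 0.0187
```

View pics/top0.png

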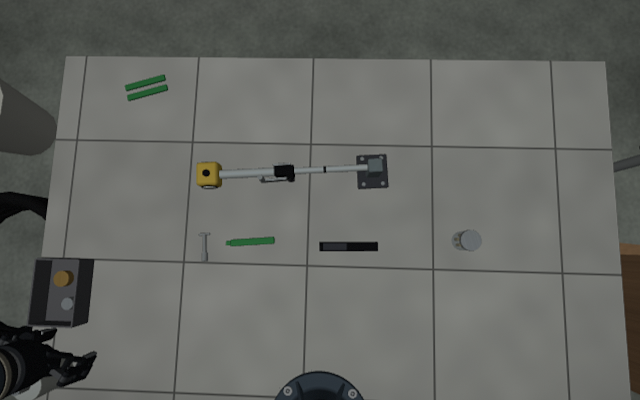

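View pics/side0.png

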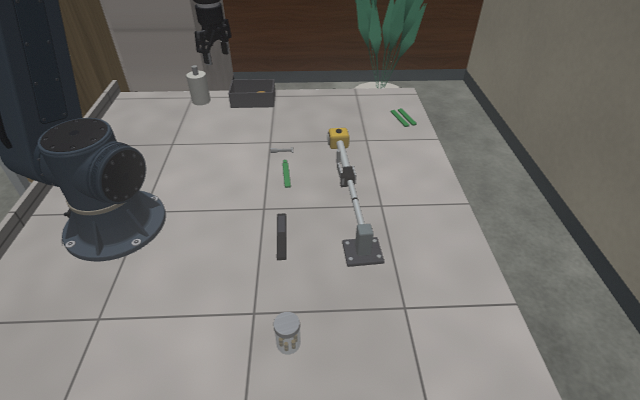

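The top view shows the post at (372,165), the band at (325,169), the collar at (284,172), the lever at (275,180) and the light at (208,175). The loose items lie in a row nearer the robot. Next I'll enlarge this area and measure it.

```bash
python3 - <<'E'
from h import *
p=cv2.imread('pics/top0.png'); d=np.load('pics/top0.npy')
cv2.imwrite('pics/c1.png',cv2.resize(p[150:200,240:400],None,fx=5,fy=5,interpolation=cv2.INTER_CUBIC))
C=cloud('top',d)
# rod/tube axis: ridge of max z per column
for u in list(range(222,272,6))+list(range(298,320,4))+list(range(328,356,4)):
    m=[(C[v,u,2],v) for v in range(150,195) if d[v,u]>0 and C[v,u,2]>.03]
    if m: vs=[v for z,v in m]; print(u,min(vs),max(vs),C[int(np.mean(vs)),u].round(4))
for (u,v) in [(372,165),(284,172),(276,172),(293,172),(284,166),(284,179),(270,180),(263,180),(266,179)]: print((u,v),C[v,u].round(4))
for n,u,v in [('jar',468,240),('rasp',349,246),('tl',250,241),('ct',205,246)]: print(n,C[v,u].round(3))
E
```

```text
222 170 177 [0.6018 0.2557 0.0712]
228 169 177 [0.6022 0.2407 0.0709]
234 169 177 [0.6029 0.2262 0.069 ]
240 169 176 [0.6055 0.2109 0.0704]
246 168 176 [0.6053 0.1953 0.073 ]
252 168 176 [0.6062 0.181  0.0698]
258 168 178 [0.604  0.1659 0.0699]
264 168 181 [0.6018 0.1507 0.0701]
270 167 180 [0.6049 0.1362 0.0685]
298 167 172 [0.6166 0.0668 0.068 ]
302 167 172 [0.6169 0.0569 0.0677]
306 167 172 [0.6169 0.0469 0.0686]
310 167 172 [0.617  0.0369 0.0691]
314 166 172 [0.6183 0.0273 0.0639]
318 166 172 [0.6174 0.0171 0.0693]
328 166 171 [ 0.6209 -0.0076  0.0671]
332 165 171 [ 0.6212 -0.0175  0.0666]
336 165 171 [ 0.6212 -0.0274  0.0676]
340 165 170 [ 0.6232 -0.0372  0.0709]
344 165 170 [ 0.6243 -0.0471  0.0671]
348 165 170 [ 0.6248 -0.0571  0.0655]
352 164 170 [ 0.6246 -0.0669  0.0676]
(372, 165) [ 0.6266 -0.1142  0.0858]
(284, 172) [0.6065 0.1002 0.0771]
(276, 172) [0.6067 0.1205 0.0739]
(293, 172) [0.6079 0.0786 0.0721]
(284, 166) [0.6224 0.1014 0.0729]
(284, 179) [0.5914 0.1013 0.0636]
(270, 180) [0.5877 0.1358 0.066 ]
(263, 180) [0.5841 0.1499 0.0841]
(266, 179) [0.5893 0.1452 0.07  ]
jar [ 0.452 -0.344  0.074]
rasp [ 0.431 -0.066  0.01 ]
tl [0.436 0.19  0.01 ]
ct [0.42  0.307 0.009]
```

View pics/c1.png

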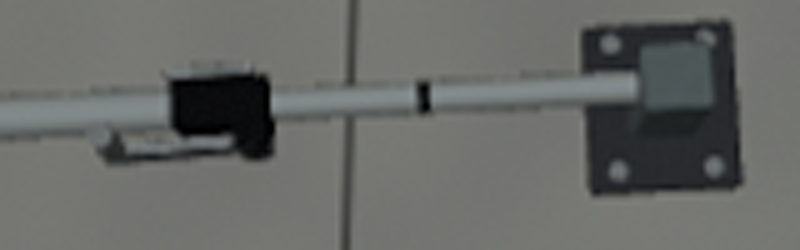

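The crop shows the band at full-image (324.8,169.4), the collar edge at about (294.2,170), the peg top near (261,178), and the lever looks shut. Next come the stand frame and the first move.

```bash
cat >> h.py <<'E'
def frame():
    p=cv2.imread('pics/top0.png'); d=np.load('pics/top0.npy'); C=cloud('top',d); Q=[]
    for u in list(range(222,256,3))+list(range(300,322,2))+list(range(328,354,2)):
        vs=[v for v in range(150,195) if d[v,u]>0 and C[v,u,2]>.03]; Q.append(ray('top',u,np.mean(vs),.067)[:2])
    vx,vy,x,y=cv2.fitLine(np.array(Q,np.float32),cv2.DIST_HUBER,0,.001,.001).ravel()
    e=np.array([vx,vy])*np.sign(vy); b=ray('top',324.8,169.4,.066)[:2]
    b=np.array([x,y])+e*((b-[x,y])@e); return b,e,np.array([e[1],-e[0]])   # origin mark, ey, ex
def loc(P):
    b,e,ex=frame(); q=np.array(P[:2])-b; return np.array([q@ex,q@e])
def wld(x,y):
    b,e,ex=frame(); return b+x*ex+y*e
E
python3 - <<'E'
from h import *
b,e,ex=frame(); print('mark',b,'yaw deg',np.degrees(np.arctan2(-e[0],e[1])))
print('edge',loc(ray('top',294.2,170.5,.076)),'far edge',loc(ray('top',274,172,.076)))
print('peg',loc(ray('top',261,178,.111)), 'post', loc(ray('top',372,165,.084)))
d=np.load('pics/side0.npy');C=cloud('side',d); S=C[120:220,320:380].reshape(-1,3)
T=np.load('pics/top0.npy');C2=cloud('top',T)[160:195,245:300].reshape(-1,3)
for A in(S,C2):
  m=A[(A[:,2]>.088)&(A[:,2]<.12)&(A[:,1]<.2)&(A[:,1]>.05)]; print(len(m), [np.r_[loc(q),q[2]].round(4) for q in m][:12])
E
```

```text
mark [6.19491974e-01 4.48449722e-04] yaw deg 3.98934
edge [-0.00327707  0.07529404] far edge [-0.0046283   0.12527926]
peg [-0.02496792  0.15144687] post [-0.0005322  -0.11507747]
36 [array([-0.0213,  0.1599,  0.1123]), array([-0.0187,  0.1585,  0.113 ]), array([-0.0247,  0.1555,  0.1122]), array([-0.022 ,  0.1548,  0.1125]), array([-0.0191,  0.1554,  0.1119]), array([-0.0163,  0.1556,  0.1115]), array([-0.0251,  0.1529,  0.1107]), array([-0.0225,  0.1512,  0.1117]), array([-0.0202,  0.1483,  0.1136]), array([-0.0169,  0.1515,  0.1111]), array([-0.0249,  0.1531,  0.1072]), array([-0.023 ,  0.1479,  0.1107])]
30 [array([-0.0148,  0.1563,  0.1093]), array([-0.0151,  0.1537,  0.1106]), array([-0.0171,  0.1587,  0.1094]), array([-0.0178,  0.1558,  0.1126]), array([-0.0176,  0.1537,  0.1107]), array([-0.0176,  0.1515,  0.1101]), array([-0.0195,  0.1611,  0.1098]), array([-0.0192,  0.1591,  0.108 ]), array([-0.0196,  0.1541,  0.1089]), array([-0.0203,  0.1512,  0.112 ]), array([-0.0197,  0.1495,  0.1083]), array([-0.0221,  0.1587,  0.1102])]
```

```bash
python3 - <<'E'
import cv2
p=cv2.imread('pics/side0.png')
cv2.imwrite('pics/c2.png',cv2.resize(p[125:225,310:390],None,fx=6,fy=6,interpolation=cv2.INTER_CUBIC))
E
```

```text
(no output)
```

View pics/c2.png

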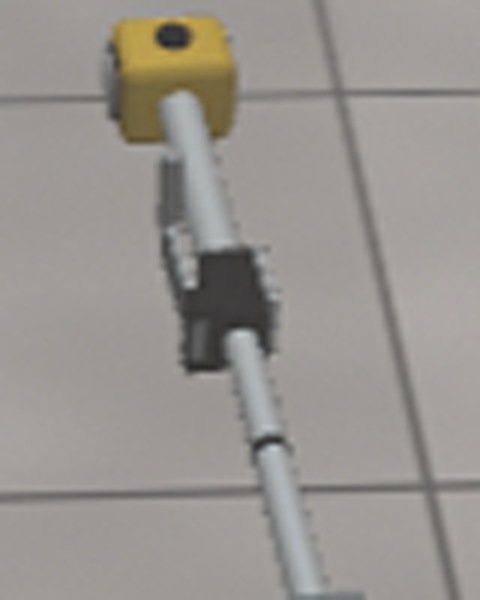

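The side crop agrees: the lever lies along the tube, the collar is about 75 mm from the band, and the peg is at (-0.019, 0.153) in the mark frame. I'll align the tool first, with tool y along stand x.

Request:
servo_tool(motion=[{"roll":8.58},{"roll":8.58},{"roll":8.58},{"roll":8.58},{"roll":8.58},{"roll":8.58},{"roll":8.58},{"roll":0,"grip":40}])

```text
validation failed for argument at $.mo...
```

```bash
cat >> h.py <<'E'
def to(x,y,z):
    """mm to go in tool axes to a mark-frame point (m)"""
    s=robot.read_state(); q=s['ee_rot']; from scipy.spatial.transform import Rotation as Ro
    R=Ro.from_quat([q[1],q[2],q[3],q[0]]).as_matrix(); P=np.r_[wld(x,y),z]
    b,e,ex=frame(); yaw=np.degrees(np.arctan2(R[1,1],R[0,1])-np.arctan2(ex[1],ex[0]))
    print('t',s['t'],'loc',(loc(s['eef_pos'])*1e3).round(1),'z',round(s['eef_pos'][2]*1e3,1),'go',(R.T@(P-s['eef_pos'])*1e3).round(1),'roll left',round(yaw,2),
     'F',[round(float(ex@s['ft_force'][:2]),1),round(float(e@s['ft_force'][:2]),1),round(float(s['ft_force'][2]),1)],'w',round(s['grip_width']*1e3,1),round(float(s['grip_force']),1))
E
python3 -c "
from h import *
to(-.019,.1535,.150)"
```

```text
t 0.1 loc [-356.7  497.6] z 230.7 go [-464.2 -130.    80.9] roll left 60.12 F [0.9, 0.1, -1.2] w 85.5 0.0
```

Request:
servo_tool(motion=[{"grip":85,"tx":0,"ty":0,"tz":0,"roll":8.58},{"grip":85,"tx":0,"ty":0,"tz":0,"roll":8.58},{"grip":85,"tx":0,"ty":0,"tz":0,"roll":8.58},{"grip":85,"tx":0,"ty":0,"tz":0,"roll":8.58},{"grip":85,"tx":0,"ty":0,"tz":0,"roll":8.58},{"grip":85,"tx":0,"ty":0,"tz":0,"roll":8.58},{"grip":40,"tx":0,"ty":0,"tz":0,"roll":8.58},{"grip":40,"tx":0,"ty":0,"tz":0,"roll":0}])

```text
t: 0.9
eef_pos: [0.2291, 0.4721, 0.231]
ee_rot: [0.0, 0.682, 0.731, -0.0]
ft_force: [0.2, 0.6, -0.2]
grip_width: 0.0586
grip_force: 0.0
```

```bash
python3 -c "
from h import *
to(-.019,.1535,.150)"
```

```text
t 0.9 loc [-356.6  497.7] z 231.0 go [-343.7  338.    81.1] roll left -0.07 F [0.3, 0.6, -0.2] w 58.6 0.0
```

Request:
servo_tool(motion=[{"grip":34,"tx":-15,"ty":15,"tz":0,"roll":0},{"grip":34,"tx":-30,"ty":30,"tz":0,"roll":0},{"grip":34,"tx":-30,"ty":30,"tz":0,"roll":0},{"grip":34,"tx":-30,"ty":30,"tz":0,"roll":0},{"grip":34,"tx":-30,"ty":30,"tz":0,"roll":0},{"grip":34,"tx":-30,"ty":30,"tz":0,"roll":0},{"grip":34,"tx":-30,"ty":30,"tz":10,"roll":0},{"grip":34,"tx":-30,"ty":30,"tz":15,"roll":0},{"grip":34,"tx":-30,"ty":30,"tz":15,"roll":0},{"grip":34,"tx":-30,"ty":30,"tz":15,"roll":0},{"grip":34,"tx":-30,"ty":30,"tz":15,"roll":0},{"grip":34,"tx":-29,"ty":23,"tz":11,"roll":0},{"grip":34,"tx":0,"ty":0,"tz":0,"roll":0},{"grip":34,"tx":0,"ty":0,"tz":0,"roll":0}])

```text
t: 2.3
eef_pos: [0.5906, 0.1522, 0.1494]
ee_rot: [-0.001, 0.681, 0.732, -0.001]
ft_force: [-0.2, 0.9, 0.4]
grip_width: 0.0338
grip_force: 0.0
```

```bash
python3 -c "
from h import *
to(-.019,.1535,.084)
p,d=snap('top','top1')
cv2.imwrite('pics/c3.png',cv2.resize(p[140:210,200:340],None,fx=5,fy=5,interpolation=cv2.INTER_CUBIC))"
```

```text
t 2.3 loc [-18.3 153.4] z 149.4 go [ 0.2 -0.6 65.4] roll left 0.17 F [-0.2, 0.9, 0.4] w 33.8 0.0
```

View pics/c3.png

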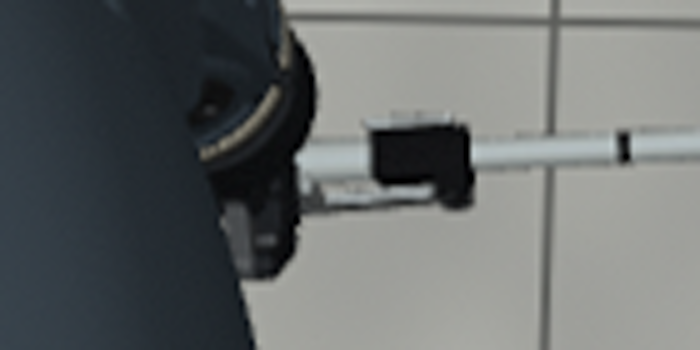

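The gripper hovers over the peg at crop (310,190), as planned. Now I'll lower it, pinch the peg and read the width.

Request:
servo_tool(motion=[{"grip":34,"tx":0,"ty":0,"tz":20,"roll":0},{"grip":34,"tx":0,"ty":0,"tz":20,"roll":0},{"grip":34,"tx":0,"ty":0,"tz":15,"roll":0},{"grip":34,"tx":0,"ty":0,"tz":8,"roll":0},{"grip":20,"tx":0,"ty":0,"tz":0,"roll":0},{"grip":16,"tx":0,"ty":0,"tz":0,"roll":0},{"grip":16,"tx":0,"ty":0,"tz":0,"roll":0},{"grip":10,"tx":0,"ty":0,"tz":0,"roll":0},{"grip":10,"tx":0,"ty":0,"tz":0,"roll":0}])

```text
t: 3.25
eef_pos: [0.5909, 0.1535, 0.0882]
ee_rot: [0.0, 0.682, 0.732, 0.001]
ft_force: [-2.7, 3.5, 6.1]
grip_width: 0.0104
grip_force: 31.2
```

```bash
python3 -c "
from h import *
to(-.019,.1535,.084)"
```

```text
t 3.25 loc [-17.9 154.6] z 88.2 go [-1.1 -1.1  4.2] roll left 0.08 F [-2.4, 3.6, 6.1] w 10.4 31.2
```

Request:
servo_tool(motion=[{"grip":15,"tx":0,"ty":0,"tz":0,"roll":0},{"grip":15,"tx":0,"ty":0,"tz":0,"roll":0},{"grip":15,"tx":-0.3,"ty":-4,"tz":0,"roll":0},{"grip":15,"tx":-0.3,"ty":-4,"tz":0,"roll":0},{"grip":15,"tx":-0.5,"ty":-4,"tz":0,"roll":0},{"grip":15,"tx":-0.8,"ty":-4,"tz":0,"roll":0},{"grip":15,"tx":-1,"ty":-4,"tz":0,"roll":0},{"grip":15,"tx":-1.3,"ty":-4,"tz":0,"roll":0},{"grip":15,"tx":-1.5,"ty":-4,"tz":0,"roll":0},{"grip":15,"tx":-1.8,"ty":-4,"tz":0,"roll":0},{"grip":15,"tx":-2,"ty":-4,"tz":0,"roll":0},{"grip":15,"tx":-1.5,"ty":-2.5,"tz":0,"roll":0},{"grip":15,"tx":0,"ty":0,"tz":0,"roll":0}])

```text
t: 4.55
eef_pos: [0.5525, 0.1389, 0.0873]
ee_rot: [-0.0, 0.682, 0.732, -0.0]
ft_force: [-0.4, -0.3, 0.7]
grip_width: 0.0148
grip_force: 0.0
```

```bash
python3 -c "
from h import *
to(-.057,.142,.086)
p,d=snap('top','top2')
cv2.imwrite('pics/c4.png',cv2.resize(p[140:210,200:340],None,fx=5,fy=5,interpolation=cv2.INTER_CUBIC))"
```

```text
t 4.55 loc [-57.2 142.8] z 87.3 go [-0.8  0.2  1.3] roll left 0.05 F [-0.5, -0.3, 0.7] w 14.8 0.0
```

View pics/c4.png

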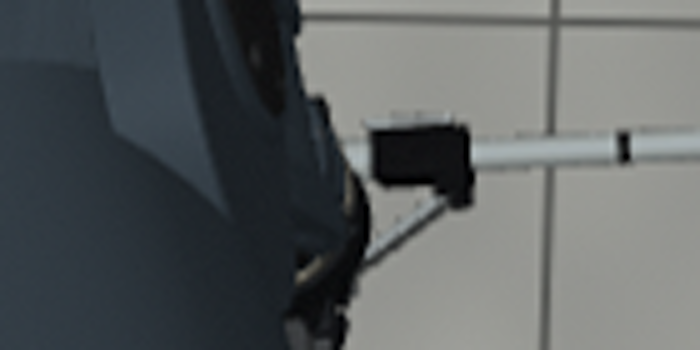

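The lever now swings out from crop (455,195) to (370,260), so it is open, and the collar hasn't moved. I'll grip the peg and slide the tube 75 mm towards the post.

Request:
servo_tool(motion=[{"grip":10,"tx":0,"ty":0,"tz":0,"roll":0},{"grip":10,"tx":0,"ty":0,"tz":0,"roll":0},{"grip":10,"tx":0,"ty":0,"tz":0,"roll":0},{"grip":10,"tx":-3,"ty":0,"tz":0,"roll":0},{"grip":10,"tx":-6,"ty":0,"tz":0,"roll":0},{"grip":10,"tx":-8,"ty":0,"tz":0,"roll":0},{"grip":10,"tx":-8,"ty":0,"tz":0,"roll":0},{"grip":10,"tx":-8,"ty":0,"tz":0,"roll":0},{"grip":10,"tx":-8,"ty":0,"tz":0,"roll":0},{"grip":10,"tx":-8,"ty":0,"tz":0,"roll":0},{"grip":10,"tx":-8,"ty":0,"tz":0,"roll":0},{"grip":10,"tx":-8,"ty":0,"tz":0,"roll":0},{"grip":10,"tx":-6,"ty":0,"tz":0,"roll":0},{"grip":10,"tx":-4,"ty":0,"tz":0,"roll":0},{"grip":10,"tx":0,"ty":0,"tz":0,"roll":0},{"grip":10,"tx":0,"ty":0,"tz":0,"roll":0},{"grip":10,"tx":0,"ty":0,"tz":0,"roll":0}])

```text
t: 6.3
eef_pos: [0.5585, 0.0643, 0.0873]
ee_rot: [0.0, 0.682, 0.732, -0.0]
ft_force: [-1.3, -1.4, 1.6]
grip_width: 0.011
grip_force: 31.6
```

```bash
python3 -c "
from h import *
to(-.057,.067,.086)
p,d=snap('top','top3'); q,_=snap('side','side3')
a=cv2.resize(p[140:200,240:400],None,fx=5,fy=5,interpolation=cv2.INTER_CUBIC)
b=cv2.resize(q[150:240,310:390],None,fx=3,fy=3,interpolation=cv2.INTER_CUBIC)
c=np.zeros((580,800,3),np.uint8); c[:300]=a; c[300:570,:240]=b; cv2.imwrite('pics/c5.png',c)"
```

```text
t 6.3 loc [-56.4  67.9] z 87.3 go [-0.9 -0.6  1.3] roll left 0.05 F [-1.4, -1.3, 1.6] w 11.0 31.6
```

View pics/c5.png

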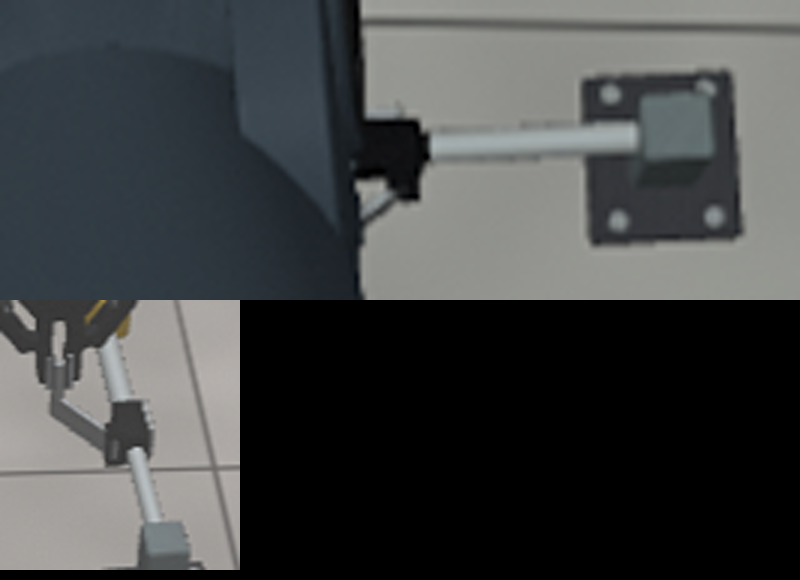

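The collar edge is on the band, with about half of the band still showing at crop (424,146), and the lever is open at about 0.6 rad. I'll release the peg, rise, and move over the collar for the pinch.

Request:
servo_tool(motion=[{"grip":22,"tx":0,"ty":0,"tz":0,"roll":0},{"grip":28,"tx":0,"ty":0,"tz":0,"roll":0},{"grip":28,"tx":0,"ty":0,"tz":0,"roll":0},{"grip":28,"tx":0,"ty":0,"tz":-10,"roll":0},{"grip":28,"tx":0,"ty":0,"tz":-20,"roll":0},{"grip":40,"tx":0,"ty":0,"tz":-20,"roll":0},{"grip":85,"tx":0,"ty":0,"tz":-15,"roll":0},{"grip":85,"tx":-11,"ty":14,"tz":0,"roll":0},{"grip":85,"tx":-12,"ty":14,"tz":0,"roll":0},{"grip":85,"tx":-12,"ty":14,"tz":0,"roll":0},{"grip":85,"tx":0,"ty":0,"tz":0,"roll":0},{"grip":85,"tx":0,"ty":0,"tz":0,"roll":0},{"grip":85,"tx":0,"ty":0,"tz":0,"roll":0},{"grip":85,"tx":0,"ty":0,"tz":0,"roll":0}])

```text
t: 7.8
eef_pos: [0.6021, 0.0331, 0.1525]
ee_rot: [-0.0, 0.681, 0.732, -0.0]
ft_force: [-0.3, 0.9, -0.6]
grip_width: 0.0852
grip_force: 0.0
```

```bash
python3 -c "
from h import *
to(-.0137,.033,.050)
q,_=snap('side','side4')
cv2.imwrite('pics/c6.png',cv2.resize(q[130:250,290:410],None,fx=5,fy=5,interpolation=cv2.INTER_CUBIC))"
```

```text
t 7.8 loc [-15.   33.7] z 152.5 go [ -0.7   1.4 102.5] roll left 0.09 F [-0.2, 0.9, -0.6] w 85.2 0.0
```

View pics/c6.png

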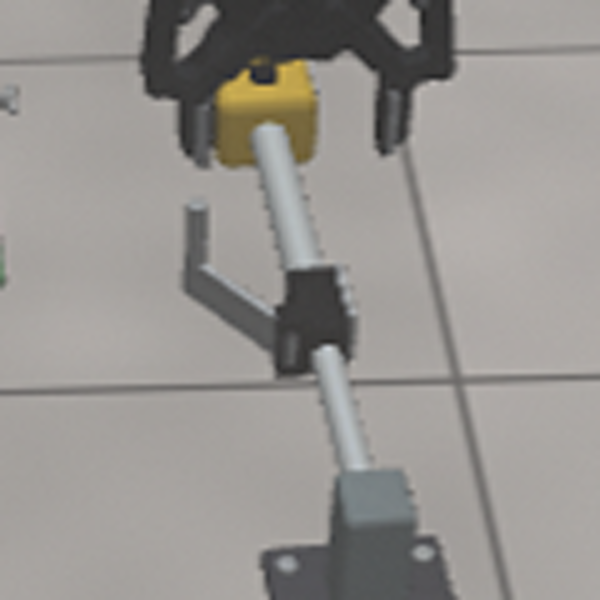

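The side view shows the collar on the band, the lever open with its peg at crop (197,205), and the open fingers clear on both sides. I'll descend.

Request:
servo_tool(motion=[{"grip":85,"tx":-3,"ty":1,"tz":10,"roll":0},{"grip":85,"tx":0,"ty":0,"tz":20,"roll":0},{"grip":85,"tx":0,"ty":0,"tz":20,"roll":0},{"grip":85,"tx":0,"ty":0,"tz":15,"roll":0},{"grip":85,"tx":0,"ty":0,"tz":15,"roll":0},{"grip":85,"tx":0,"ty":0,"tz":10,"roll":0},{"grip":85,"tx":0,"ty":0,"tz":10,"roll":0},{"grip":85,"tx":0,"ty":0,"tz":3,"roll":0},{"grip":85,"tx":0,"ty":0,"tz":0,"roll":0}])

```text
t: 8.75
eef_pos: [0.6037, 0.0296, 0.0489]
ee_rot: [-0.0, 0.682, 0.732, -0.0]
ft_force: [-1.0, 0.7, 0.4]
grip_width: 0.0849
grip_force: 0.0
```

```bash
python3 -c "
from h import *
to(-.0245,.030,.050)"
```

```text
t 8.75 loc [-13.7  30.2] z 48.9 go [ -0.2 -10.8  -1. ] roll left 0.06 F [-1.0, 0.8, 0.4] w 84.9 0.0
```

Request:
servo_tool(motion=[{"grip":74,"tx":0,"ty":-2,"tz":0,"roll":0},{"grip":74,"tx":0,"ty":-2,"tz":0,"roll":0},{"grip":74,"tx":0,"ty":-0.5,"tz":0,"roll":0},{"grip":74,"tx":0,"ty":0,"tz":0,"roll":0}])

```text
t: 9.15
eef_pos: [0.6002, 0.0294, 0.0499]
ee_rot: [0.001, 0.682, 0.732, 0.001]
ft_force: [3.2, 0.6, 0.9]
grip_width: 0.0739
grip_force: 1.5
```

Request:
servo_tool(motion=[{"grip":74,"tx":0,"ty":-0.5,"tz":0,"roll":0},{"grip":74,"tx":0,"ty":-0.5,"tz":0,"roll":0}])

```text
t: 9.35
eef_pos: [0.5997, 0.0294, 0.0499]
ee_rot: [0.001, 0.682, 0.732, 0.001]
ft_force: [6.5, 0.6, -0.9]
grip_width: 0.0737
grip_force: 3.3
```

Request:
servo_tool(motion=[{"grip":74,"tx":0,"ty":-0.5,"tz":0,"roll":0},{"grip":74,"tx":0,"ty":-0.5,"tz":0,"roll":0}])

```text
t: 9.55
eef_pos: [0.5995, 0.0293, 0.0499]
ee_rot: [0.001, 0.682, 0.732, 0.001]
ft_force: [10.7, 0.6, -3.6]
grip_width: 0.0741
grip_force: 5.1
```

Request:
servo_tool(motion=[{"grip":72,"tx":0,"ty":1,"tz":0,"roll":0},{"grip":70,"tx":0,"ty":1,"tz":0,"roll":0},{"grip":68,"tx":0,"ty":1,"tz":0,"roll":0},{"grip":66,"tx":0,"ty":1,"tz":0,"roll":0},{"grip":64,"tx":0,"ty":1,"tz":0,"roll":0},{"grip":62,"tx":0,"ty":1,"tz":0,"roll":0},{"grip":62,"tx":0,"ty":0,"tz":0,"roll":0}])

```text
t: 10.25
eef_pos: [0.6057, 0.0297, 0.0507]
ee_rot: [0.002, 0.682, 0.732, 0.002]
ft_force: [6.5, -0.1, 3.4]
grip_width: 0.0623
grip_force: 3.3
```

Request:
servo_tool(motion=[{"grip":60,"tx":0,"ty":1,"tz":0,"roll":0},{"grip":59,"tx":0,"ty":0.5,"tz":0,"roll":0},{"grip":58,"tx":0,"ty":0.5,"tz":0,"roll":0},{"grip":57,"tx":0,"ty":0.5,"tz":0,"roll":0}])

```text
t: 10.65
eef_pos: [0.608, 0.0299, 0.0509]
ee_rot: [0.002, 0.682, 0.732, 0.002]
ft_force: [3.9, 1.2, 7.1]
grip_width: 0.0567
grip_force: 5.9
```

Request:
servo_tool(motion=[{"grip":56,"tx":0,"ty":0.2,"tz":0,"roll":0},{"grip":55,"tx":0,"ty":0.3,"tz":0,"roll":0},{"grip":54,"tx":0,"ty":0.4,"tz":0,"roll":0},{"grip":53,"tx":0,"ty":0.5,"tz":0,"roll":0},{"grip":52,"tx":0,"ty":0.5,"tz":0,"roll":0},{"grip":51,"tx":0,"ty":0.5,"tz":0,"roll":0}])

```text
t: 11.25
eef_pos: [0.611, 0.0302, 0.0513]
ee_rot: [0.002, 0.682, 0.732, 0.002]
ft_force: [5.4, 0.3, 7.9]
grip_width: 0.0512
grip_force: 6.8
```

```bash
python3 -c "
from h import *
to(-.0065,.030,.050)
p,d=snap('top','top5'); q,_=snap('side','side5')
a=cv2.resize(p[140:200,240:400],None,fx=5,fy=5,interpolation=cv2.INTER_CUBIC)
b=cv2.resize(q[150:240,310:390],None,fx=3,fy=3,interpolation=cv2.INTER_CUBIC)
c=np.zeros((580,800,3),np.uint8); c[:300]=a; c[300:570,:240]=b; cv2.imwrite('pics/c7.png',c)"
```

```text
t 11.25 loc [-6.4 30.2] z 51.3 go [-0.2 -0.1  1.3] roll left 0.07 F [5.4, -0.1, 7.9] w 51.2 6.8
```

View pics/c7.png

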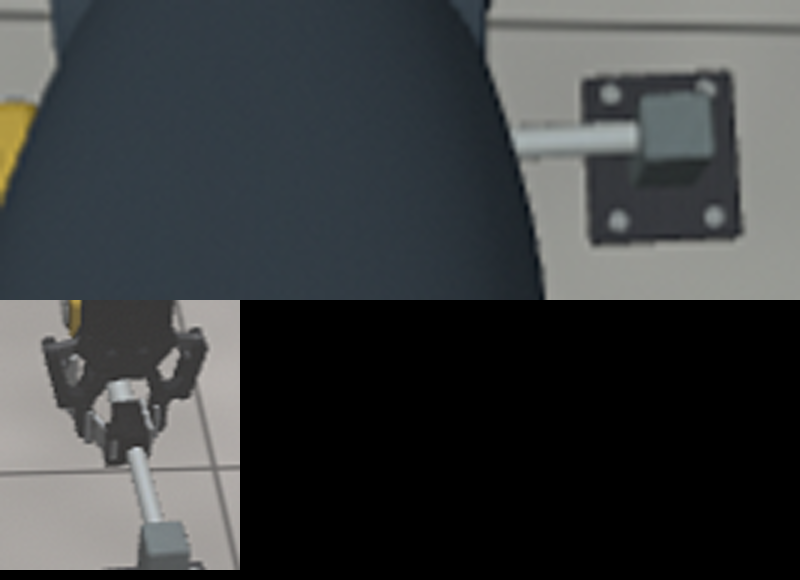

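The side view shows the fingers straddling the collar, one on the plate and one on the lever at crop (90,425), with the collar unmoved. I'll keep closing to shut.

Request:
servo_tool(motion=[{"grip":50,"tx":0,"ty":0.5,"tz":-0.2,"roll":0},{"grip":49,"tx":0,"ty":0.5,"tz":-0.2,"roll":0},{"grip":48,"tx":0,"ty":0.4,"tz":-0.2,"roll":0},{"grip":47,"tx":0,"ty":0.5,"tz":-0.2,"roll":0},{"grip":46,"tx":0,"ty":0.5,"tz":-0.2,"roll":0},{"grip":45,"tx":0,"ty":0.4,"tz":-0.2,"roll":0}])

```text
t: 11.95
eef_pos: [0.6139, 0.0304, 0.0523]
ee_rot: [0.002, 0.682, 0.732, 0.002]
ft_force: [6.5, 1.1, 5.4]
grip_width: 0.0454
grip_force: 8.6
```

Request:
servo_tool(motion=[{"grip":44,"tx":0,"ty":0.5,"tz":-0.2,"roll":0},{"grip":43,"tx":0,"ty":0.5,"tz":-0.2,"roll":0},{"grip":42,"tx":0,"ty":0.5,"tz":-0.2,"roll":0},{"grip":41,"tx":0,"ty":0.5,"tz":-0.2,"roll":0},{"grip":40,"tx":0,"ty":0.5,"tz":-0.2,"roll":0},{"grip":38,"tx":0,"ty":0,"tz":0,"roll":0},{"grip":36,"tx":0,"ty":0,"tz":0,"roll":0},{"grip":34,"tx":0,"ty":0,"tz":0,"roll":0},{"grip":34,"tx":0,"ty":0,"tz":0,"roll":0}])

```text
t: 12.85
eef_pos: [0.6171, 0.0307, 0.0536]
ee_rot: [0.002, 0.682, 0.732, 0.003]
ft_force: [8.7, 1.0, 6.8]
grip_width: 0.0372
grip_force: 59.2
```

```bash
python3 -c "
from h import *
to(-.002,.030,.050)
q,_=snap('side','side6'); q0=cv2.imread('pics/side4.png')
f=lambda q:cv2.resize(q[160:230,320:380],None,fx=6,fy=6,interpolation=cv2.INTER_CUBIC)
cv2.imwrite('pics/c8.png',np.hstack([f(q0),f(q)]))"
```

```text
t 12.85 loc [-0.3 30.3] z 53.6 go [-0.3 -1.7  3.6] roll left 0.06 F [8.7, 0.4, 6.8] w 37.2 59.2
```

View pics/c8.png

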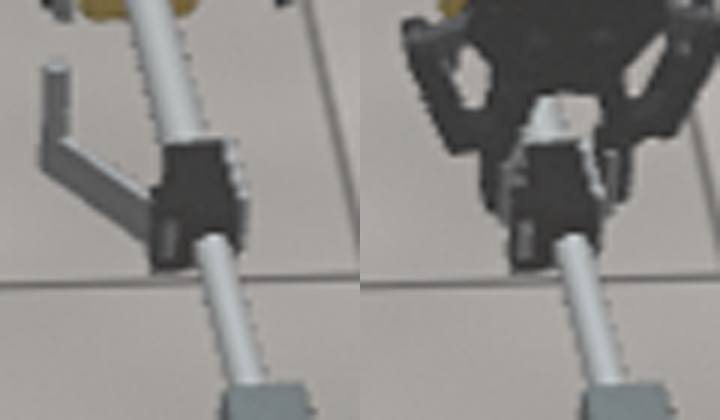

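The lever is shut: width 37 mm with 59 N grip. The collar is in the same place in both views, with its lower edge at row 270. Handing in.

```bash
python3 -c "
from cell import robot
print(robot.sign_off())"
```

```text
the job is handed in; nothing more can be done
None
```

I flipped the lever open, slid the collar onto the band, pinched the lever shut against the thumb plate and handed the job in at about 12.9 s, still squeezing at 59 N; the sign-off gave no verdict.

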